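# Charge the stone tumbler and hold its key switch on

## Task

Tip up the tumbler's hinged tray so that all four rough stones slide into the bowl. Then take the key from its stand, work it past the stiff pins fully home into the lock on the console, turn it a full quarter turn clockwise to its stop and keep hold of it there: the switch springs back, so finish while gripping the turned key. Leave the copper disc, the jar and the loupe alone.

Things in the scene. Friction and masses are not known exactly. Their poses are not given: they have to be found in the camera images.
- tumbler: Stone tumbler fixed to the table: grey base 150 x 160 x 50 mm with a round black bowl on it (outside diameter 156 mm, wall 4 mm, rim 122 mm above the table). Origin under the bowl's centre at table height, z up; its -x axis points along the tray from the bowl to the handle. Its yaw varies.
- tray (a joint): Angle of the aluminium tip tray, rad: 0 level, grows as the handle is lifted, stop at 1.2. Tray 105 long, 96 wide, side and rear walls 20 mm high, open towards the bowl, 0.25 kg, hinged at its open lip above the bowl's rim. The stones slide off between about 0.5 and 0.9 rad. Let go, it sinks back level slowly by itself.
- tray_hinge (a point): Middle of the tray's hinge line, 125 mm above the table, 66 mm to -x of the tumbler's origin (tumbler frame). The hinge line runs along the tumbler's y axis.
- tray_handle (a point): Centre of the tray's handle: black round bar, diameter 16, length 40 mm, parallel to the hinge, on a 12 mm stem 34 mm behind the tray's rear wall. With the tray level it is 139 mm from the hinge line and 10 mm higher (135 mm above the table); it swings with the tray. Pinched on its flat ends (40 mm apart) it pivots between the fingers.
- bowl_floor (a point): Centre of the bowl's inner floor, 55 mm above the table, 67 mm below the rim.
- stone0: Rough pale stone, a chunky faceted lump about 25 mm wide and 21 mm high, 20 g, loose on the tray. Origin at the centre of its underside.
- stone1: Like stone0, about 27 mm wide, 19 mm high.
- stone2: Like stone0, about 24 mm wide, 23 mm high.
- stone3: Like stone0, about 25 mm wide, 18 mm high.
- key_stand: Fixed wooden block 70 x 60 x 50 mm with an upright slot 16 x 8 mm (long way along its x), 44 mm deep; the key hangs in it with the head resting on the block's top. Origin at the centre of its underside. May change places with the console.
- key: Loose key, 60 g, upright, blade down, turned as its stand is. Origin at the middle of the blade's foot, z up, x along the blade's width. From the foot up: steel blade 14 (x) x 6 (y) mm, foot rounded, 22 mm high; round neck 6 mm thick, 15 mm; flat aluminium head with a dark spot, 32 (x) x 10 (y) mm, 36 mm high (37 to 73 mm above the foot). Either way round fits.
- console: Fixed grey key-switch box 110 x 110 mm, top 58 mm above the table, steel lock in the middle. Origin at the centre of its underside. Two stiff sprung pins in the lock, 10 to 25 mm below the plate, resist the blade with about 10 N: push on with small twists of 0.05 to 0.1 rad. The lock plate stops turning until the key is within about 3 mm of home.
- keyway (a point): Centre of the slot in the fixed steel lock plate, at its top face, 64 mm above the table; x along the slot (45 degrees to the console's sides), z up. Slot 16 x 8 mm, mouth flared to 22 x 14. It takes the key upright, from above. Fully home, the key's head rests on the plate and its foot is 37 mm below this point. Does not turn with the key.
- switch (a joint): Angle of the lock's inner barrel, rad: 0 at rest, grows as the key is turned clockwise seen from above, stop at 1.57. A spring pulls it back with 0.04 to 0.12 N m. The key has about 0.15 rad of play in it, so the key itself must turn a little farther than the barrel.
- lap: Bystander: flat copper lapping disc, 150 mm in diameter, 8 mm thick, fixed to the table. Origin at the centre of its underside.
- jar: Bystander: small glass jar with a metal cap, 48 mm in diameter, 60 mm high, loose. Origin at the centre of its underside.
- loupe: Bystander: folding aluminium loupe standing open, 40 x 34 x 40 mm, loose. Origin at the centre of its underside.
Things that resemble listed ones, but are neither listed nor needed, are in the scene too. Of the things like the key, leave any that is yellow; of the rest the smaller one is meant.

How it is judged:
On the way, in this order (a step that is already met when the one before it is completed fails the run):
1. the tray is being tipped: raised past 0.25 rad (value of joint tray above 0.25 rad).
2. all four stones lie in the bowl (horizontal distance between each of stone0, stone1, stone2, stone3 and bowl_floor below 0.072 m and z of stone0 in the frame of bowl_floor between -0.01 and 0.06 m and z of stone1 in the frame of bowl_floor between -0.01 and 0.06 m and z of stone2 in the frame of bowl_floor between -0.01 and 0.06 m and z of stone3 in the frame of bowl_floor between -0.01 and 0.06 m), for 0.2 s.
3. the key is fully home in the lock (within 2.5 mm), not yet turned (z of key in the frame of keyway below -0.0345 m and horizontal distance between key and keyway below 0.004 m and angle between key's own z axis and vertical below 0.15 rad and value of joint switch below 0.4 rad), for 0.05 s.
At the end, for the whole second after the job is handed in: All four stones in the bowl (within 72 mm of its axis, below the rim); key home in the lock (foot within 2.5 mm of full depth 37 mm, within 4 mm of the axis, leaning under 0.15 rad); switch held turned beyond 1.3 rad; fingers gripping the key with more than 2 N (all of step 2 and z of key in the frame of keyway below -0.0345 m and horizontal distance between key and keyway below 0.004 m and angle between key's own z axis and vertical below 0.15 rad and value of joint switch above 1.3 rad and contact force between the fingers and key above 2 N); the arm keeps its last pose, push and grip.
It fails at once if the jar is pushed more than 20 mm or tipped (distance of jar from where it was at the start of the episode above 0.02 m or angle between jar's own z axis and vertical above 0.5 rad).
It fails at once if the loupe is pushed more than 20 mm or tipped (distance of loupe from where it was at the start of the episode above 0.02 m or angle between loupe's own z axis and vertical above 0.5 rad).
It fails at once if the robot presses on the copper disc (over 3 N) (contact force between any of the arm, the fingers and lap above 3 N).
It also fails if it takes over 64 s, if anything falls off the work surface, if the arm or the gripper's body presses on something with over 40 N, if the wrist force passes 120 N, or if a joint passes its speed limit or range.

## Robot

A 7-joint arm with a two-finger parallel gripper is mounted at the origin on the work surface. World frame = base frame: x ahead of the robot, y to its left, z up, the work surface at z = 0. Lengths are in m, angles in rad, forces in N, time in s.
With the tool pointing down it reaches from about 0.425 to 0.95 m from the base axis. Payload 4.7 kg.
Tool frame: the origin (TCP) lies between the finger pads; the fingertips stand 25 mm ahead of it and the grasp point (between the pads) lies 6 mm ahead of it; x points along the fingers, z is the direction in which the jaws open and shut, and the axes are right-handed (so a half turn about x gives the same grasp; the last joint's range is limited). The gripper opens to 85 mm and grips with 20 to 120 N. Pads are 22 mm wide; open, the fingers measure 114 mm over their backs; the gripper's body (76 mm by 85 mm) begins 54 mm behind the grasp point. The pads swing forward as they close: fully open they stand 13 mm farther back than shut.
Start: joints at [1.26, 0.469, -0.049, 1.532, 0.024, 1.141, -0.082], TCP at [0.188, -0.648, 0.256] pointing down, gripper open.
Joint ranges: [-2.59, 2.59], [-0.33, 1.99], [-1.39, 1.29], [0.1, 2.45], [-1.04, 4.18], [0.21, 1.99], [-2.66, 2.66]. Speed limits (rad/s): [2.57, 2.57, 3.14, 3.14, 3.14, 3.14, 3.14].

## Interface

Orientations are given as a 3x3 rotation matrix whose columns are the frame's x, y, z axes.
In Python, from rig import * gives the robot as it stands. Calls block until the motion is done:
- movep(position, orientation): joint-space move of the TCP to a pose.
- move_l(position, attitude=None, feed=0.15, until_force=None): straight line of the TCP; attitude=None keeps the orientation; feed is the mean speed in m/s. With until_force (N) it stops when the force on the tool has changed by that much, and returns True; else False.
- move_joints(angles): joint-space move.
- command_gripper(opening, newtons=None): finger opening in m; newtons is the grip in N (None keeps the last); returns when the fingers have stopped.
- sleep(seconds).
- inverse_kinematics(position, orientation): joint angles nearest the present ones, or None.
- sense(): the state.
- camera(name): name is "scene" or "top"; returns (picture, depth): 384x512x3 uint8, red, green, blue; 384x512 float32, m along the optical axis (not along the pixel's ray), 0 where there is no reading.
- camera_params(name): a dict with "K" (3x3 intrinsics, pixels), "position" and "rotation" of the camera in the world. Camera axes: x right, y down, z forward; pixel columns grow to the right and rows downward; lengths in m; the calibration is good to about 2 mm. A picture is of the moment at which its call begins. camera_params takes no time and is no camera call.
A pose or a line that the arm cannot do raises Unreachable and nothing moves.
- finish_job(): hands the job in, once; it reports no verdict.
The state is a dict: "time_s": time; "joint_pos": joint angles; "qd": joint speeds; "joint_efforts": joint torques, N m; "position": TCP position; "tcp_rot": TCP orientation; "wrist_force": force on the tool from outside, world axes, zero at the start; "ft_torque": the same for the moment, N m; "finger_gap": finger opening in m.
Only numpy, scipy, OpenCV 4.12 (cv2) and the standard library are available. Lean on these libraries where they do the work, as an engineer would, in place of code of your own. Each camera call takes 0.05 s, during which the arm holds its last target.

## Working session

There is one attempt and no reset: what is moved stays moved. The work goes in short steps, each a Python script; the robot and the scene stay as the last script left them, time stands still between calls to the robot, and variables do not carry over. Pictures are saved under pics/ and viewed, and the job is handed in when it is done.

```bash
ls; mkdir -p pics; python3 - <<'E'
from rig import *
import cv2,numpy as np
for n in("scene","top"):
    p,d=camera(n); cv2.imwrite(f"pics/{n}0.png",p[:,:,::-1]); np.save(f"pics/{n}0.npy",d); np.save(f"pics/{n}0rgb.npy",p)
    c=camera_params(n); print(n,c["K"],c["position"],c["rotation"])
s=sense(); print(s["time_s"],s["position"],s["tcp_rot"],s["finger_gap"])
E
```

```text
pics
scene [[353.77132887   0.         259.69697238]
 [  0.         353.77132887 196.06880304]
 [  0.           0.           1.        ]] [ 1.07276831 -0.43562932  0.70337109] [[ 0.60566799  0.5731524  -0.55196251]
 [ 0.79570646 -0.43260701  0.4239132 ]
 [ 0.00418402 -0.69595079 -0.71807729]]
top [[378.01579469   0.         253.82320187]
 [  0.         378.01579469 193.72062963]
 [  0.           0.           1.        ]] [ 0.48212535 -0.06312447  1.20085766] [[ 0.01562552 -0.99138552  0.13004071]
 [-0.99978843 -0.01723135 -0.01123259]
 [ 0.0133766  -0.12983769 -0.99144503]]
0.1 [ 0.18761358 -0.64789944  0.25538369] [[-5.45025462e-04  9.60534338e-01  2.78160903e-01]
 [ 1.65286119e-03  2.78161429e-01 -9.60532918e-01]
 [-9.99998485e-01 -6.37535378e-05 -1.73923499e-03]] 0.08542997485709035
```

View pics/scene0.png

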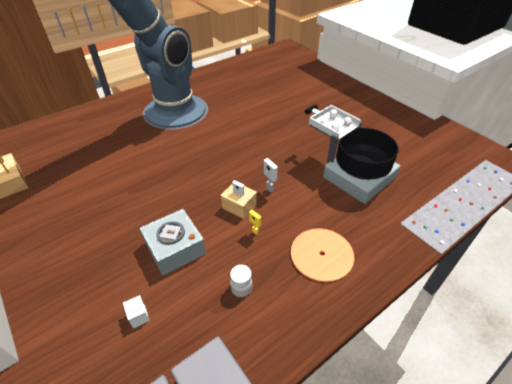

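View pics/top0.png

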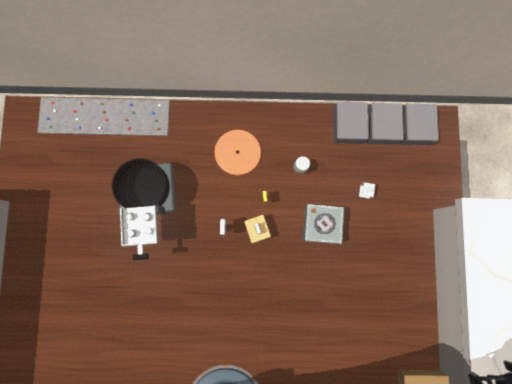

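```bash
python3 - <<'E'
import cv2
s=cv2.imread("pics/scene0.png");t=cv2.imread("pics/top0.png")
cv2.imwrite("pics/c1.png",cv2.resize(s[140:280,130:300],None,fx=4.5,fy=4.2,interpolation=cv2.INTER_CUBIC))
a=cv2.resize(t[140:270,100:240],None,fx=2.85,fy=4,interpolation=cv2.INTER_CUBIC)
b=cv2.resize(t[175:260,205:355],(800,453),interpolation=cv2.INTER_CUBIC)
cv2.imwrite("pics/c2.png",cv2.resize(t[140:270,100:240],(600,557),interpolation=cv2.INTER_CUBIC));cv2.imwrite("pics/c3.png",b)
E
```

```text
(no output)
```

View pics/c1.png

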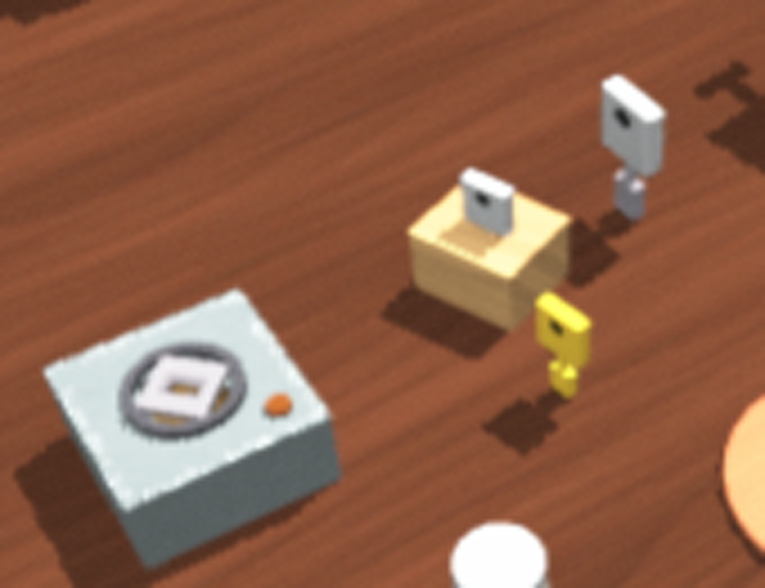

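View pics/c2.png

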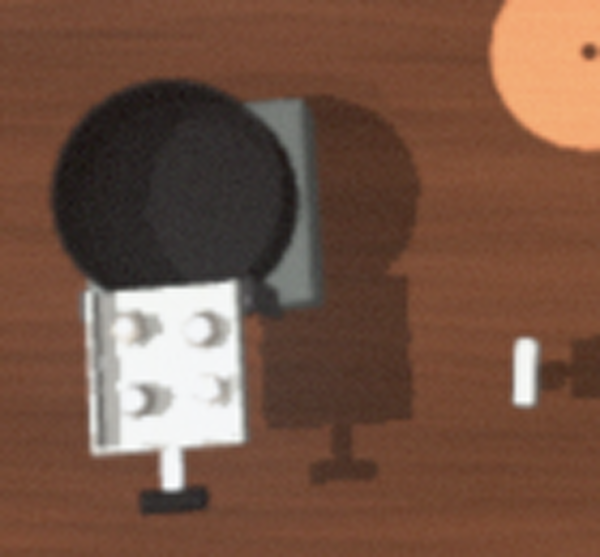

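View pics/c3.png

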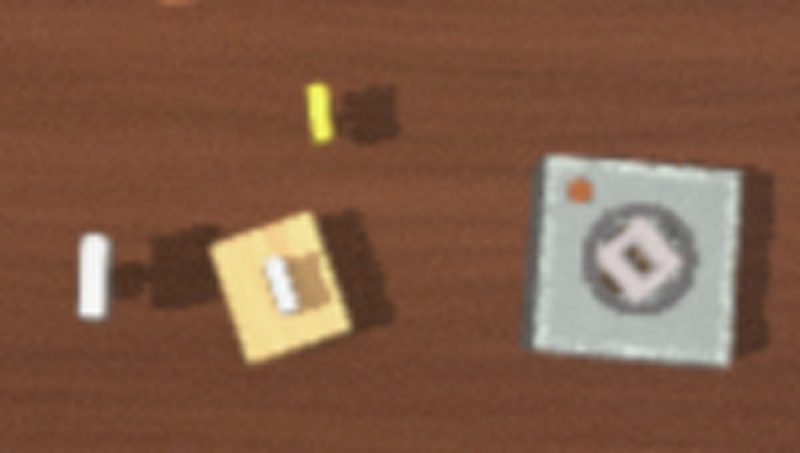

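Key-like candidates are the yellow one at scene (255,222), the big silver one at (270,172) and the small silver one in the wooden stand at (238,188). The stand one is both non-yellow and smaller, and the close crop confirms it. Next I measure.

```bash
cat > h.py <<'E'
import numpy as np,cv2
from rig import camera_params
def deproj(n,d):
    c=camera_params(n);K=c["K"];v,u=np.mgrid[:d.shape[0],:d.shape[1]]
    P=np.stack([(u-K[0,2])/K[0,0]*d,(v-K[1,2])/K[1,1]*d,d],-1)
    return P@np.array(c["rotation"]).T+np.array(c["position"])
def ray(n,u,v):
    c=camera_params(n);K=c["K"]
    r=np.array(c["rotation"])@np.array([(u-K[0,2])/K[0,0],(v-K[1,2])/K[1,1],1]);return np.array(c["position"]),r/np.linalg.norm(r)
def tri(a,b):
    p,r=ray("scene",*a);q,s=ray("top",*b)
    t=np.linalg.lstsq(np.stack([r,-s],1),q-p,rcond=None)[0]
    A=p+t[0]*r;B=q+t[1]*s;return (A+B)/2,np.linalg.norm(A-B)
def plane(n,u,v,z):
    p,r=ray(n,u,v);return p+r*(z-p[2])/r[2]
E
python3 - <<'E'
from h import *
np.set_printoptions(precision=4,suppress=True)
for n,boxes in (("top",dict(key=(250,222,268,236),stand=(243,212,275,246),cons=(300,200,350,248),handle=(128,250,152,262),bowl=(105,155,178,215),tray=(115,203,162,248))),("scene",dict(key=(230,180,248,198),stand=(218,178,260,218),cons=(138,210,206,275),handle=(300,102,322,118),bowl=(330,125,402,182),tray=(305,102,362,140)))):
    im=np.load(f"pics/{n}0rgb.npy");d=np.load(f"pics/{n}0.npy");P=deproj(n,d)
    for k,(a,b,c,e) in boxes.items():
        z=P[b:e,a:c,2];p=P[b:e,a:c]
        h=np.histogram(z,bins=np.arange(-.01,.2,.01))[0];print(n,k,list(zip((np.arange(-.01,.19,.01)).round(2),h)) if 0 else h)
        hsv=cv2.cvtColor(im,cv2.COLOR_RGB2HSV)[b:e,a:c].astype(int)
        if k=="key":
            m=(hsv[...,1]<40)&(hsv[...,2]>120);print(" n",m.sum(),"pix",np.argwhere(m).mean(0)[::-1]+[a,b]); print(" ",p[m].mean(0),z[m].min(),z[m].max())
            mm=z>.075;print("  ztop",mm.sum(),p[mm].mean(0))
            print(cv2.minAreaRect((p[m if n=='top' else mm][:,:2]*1000).astype(np.float32)))
E
```

```text
top key [  5   5   0   0   0  98 105   1   1  35   2   0   0   0   0   0   0   0
   0   0]
 n 36 pix [257.3889 228.2222]
  [ 0.5264 -0.0879  0.0824] 0.04585187643993138 0.09002509934843639
  ztop 38 [ 0.5273 -0.0865  0.0858]
((527.1643676757812, -88.32672882080078), (30.0268611907959, 10.833126068115234), 19.621185302734375)
top stand [298 322   0   0   0 208 211   1   1  35   2   0   0   0   0   0   0   0
   0   0]
top cons [484 507  35  25  29  21 837 449   1   0   0   0   0   0   0   0   0   0
   0   0]
top handle [81 94  0  0  0  0  0  0  0  0  0  0  0  0 52 60  0  0  0  0]
top bowl [ 552  725   28   35   31  197 1443  302   92  104  108  107  133  356
   98   45    3    0    0    0]
top tray [237 270   0   2   0   4  82  29   5   6  14   9  20 773 322 310  28   0
   0   0]
scene key [64 10  0  0  1 84 51 32 33 49  0  0  0  0  0  0  0  0  0  0]
 n 125 pix [238.096 187.384]
  [ 0.5261 -0.0858  0.0679] -0.003041323662739903 0.08741307024297051
  ztop 65 [ 0.5311 -0.09    0.0824]
((529.3539428710938, -89.32986450195312), (33.07313537597656, 11.130568504333496), 21.34315299987793)
scene stand [621 182  92  86  92 345  88  45  73  49   0   0   0   0   0   0   0   0
   0   0]
scene cons [1419  513  131  142  143  151 1486  414    0    0    0    0    0    0
    0    0    0    0    0    0]
scene handle [197  20   0   0   0   0   0   0   0   0   0   0   0  10  85  40   0   0
   0   0]
scene bowl [521  57  28  49  69 369 478 300 330 342 360 374 383 311  77  41   0   0
   0   0]
scene tray [736  73   0   0   0   0   0   0   0  23  49  52  80 442 403 295   6   0
   0   0]
```

```bash
python3 - <<'E'
from h import *
np.set_printoptions(precision=4,suppress=True)
R=lambda q:cv2.minAreaRect((q[:,:2]*1000).astype(np.float32))
for n,B in (("top",dict(stand=(243,212,275,246),cons=(300,200,350,248),handle=(128,250,152,262),bowl=(105,150,178,215),tray=(115,203,162,254))),("scene",dict(stand=(218,178,260,218),cons=(138,205,206,275),handle=(300,102,322,118),bowl=(330,120,402,182),tray=(305,98,362,140)))):
    im=np.load(f"pics/{n}0rgb.npy");d=np.load(f"pics/{n}0.npy");P=deproj(n,d);hsv=cv2.cvtColor(im,cv2.COLOR_RGB2HSV).astype(int)
    def get(k,lo,hi,f=lambda h:h[...,0]>=0):
        a,b,c,e=B[k];p=P[b:e,a:c];m=(p[...,2]>lo)&(p[...,2]<hi)&f(hsv[b:e,a:c]);
        l,cc=cv2.connectedComponents(m.astype(np.uint8));i=1+np.argmax([ (cc==j).sum() for j in range(1,l)]);m=cc==i
        return p[m],np.argwhere(m)[:,::-1]+[a,b]
    q,_=get("stand",.043,.057);print(n,"stand",R(q),q[:,2].mean())
    q,_=get("cons",.053,.07);print(n,"cons",R(q),np.median(q[:,2]))
    q,px=get("handle",.115,.16,lambda h:h[...,2]<90);print(n,"handle",R(q),q.mean(0),px.mean(0),len(px))
    q,_=get("tray",.115,.16,lambda h:h[...,2]>120);print(n,"tray",R(q))
    q,px=get("bowl",.118,.13,lambda h:h[...,2]<90);x=q[:,0]; A=np.c_[q[:,:2],np.ones(len(q))];s=np.linalg.lstsq(A,(q[:,:2]**2).sum(1),rcond=None)[0];c=s[:2]/2;print(n,"bowl",c,np.sqrt(s[2]+c@c),len(q))
    # keyway plate
    a,b,c,e=B["cons"];h=hsv[b:e,a:c]
    m=(h[...,2]>150)
    cy,cx=(224,325) if n=="top" else (232,171)
    print(im[cy-7:cy+8,cx-9:cx+10].mean(-1).astype(int))
E
```

```text
top stand ((527.7611694335938, -86.69368743896484), (69.96537780761719, 59.58247375488281), 19.55373764038086) 0.05008795904136174
top cons ((546.0687866210938, -288.8267517089844), (110.67530059814453, 110.53545379638672), 86.66365814208984) 0.05888107241638085
top handle ((441.826416015625, 237.5398712158203), (15.403304100036621, 40.51057052612305), 6.047338962554932) [0.4417 0.2366 0.1408] [139.7711 256.3012] 83
top tray ((516.5575561523438, 248.68875122070312), (134.60369873046875, 104.7381362915039), 6.123452186584473)
top bowl [0.6458 0.2575] 0.07532304951002058 197
[[133 118 115 118 126 128 148 187 205 204 195 177 140 114 105 106 118 136
  164]
 [124 114 119 117 116 132 178 201 207 206 208 196 162 132 108  95 112 122
  137]
 [119 120 116 113 147 181 195 193 196 203 207 209 191 153 116 109 111 113
  125]
 [120 148 141 166 190 196 190 174 178 194 205 206 203 179 141 145 123 110
  121]
 [125 172 187 198 205 188 156 120 141 174 199 207 205 201 168 144 123 117
  120]
 [132 183 204 207 201 169 122  89 115 149 180 202 207 209 194 170 137 118
  116]
 [132 181 201 209 203 179 142 100 
[... 1803 characters left out ...]
 136 148 158 170 175 191 218 235 237 207 143
  166]
 [213 237 237 222 200 150 117 122 125 128 130 135 184 228 237 231 167 111
  113]
 [230 239 238 227 215 190 168 164 158 159 154 146 204 234 237 208 131  88
   91]
 [236 240 239 238 237 234 227 222 217 216 209 200 227 238 236 178 107  84
  102]
 [238 239 239 240 239 238 239 238 237 238 235 234 237 239 225 149 108  98
  118]
 [225 231 232 236 238 238 238 238 239 238 238 239 239 237 191 121 112 118
  126]
 [168 182 189 201 213 215 222 229 230 235 237 237 238 230 166 116 122 127
  116]
 [133 136 132 133 144 150 165 181 186 202 213 218 228 209 156 128 127 117
   92]
 [135 142 137 125 123 124 124 127 127 132 147 155 183 167 141 120 109  90
  109]]
```

```bash
python3 - <<'E'
import cv2
s=cv2.imread("pics/scene0.png");t=cv2.imread("pics/top0.png")
a=cv2.resize(t[212:236,312:338],(400,370),interpolation=cv2.INTER_NEAREST);b=cv2.resize(s[218:248,153:191],(400,316),interpolation=cv2.INTER_NEAREST)
import numpy as np;b=np.pad(b,((0,54),(0,0),(0,0)));cv2.imwrite("pics/c4.png",np.hstack([a,b]))
E
```

```text
(no output)
```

View pics/c4.png

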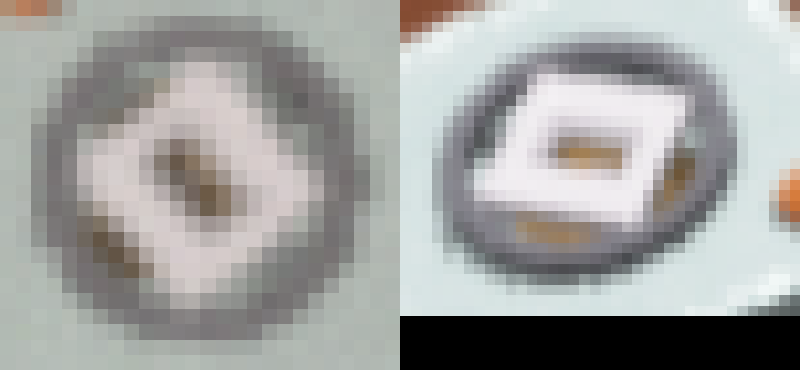

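```bash
cat >> h.py <<'E'
def down(psi,flip=False):
    "tool down, jaws along world yaw psi"
    z=np.array([np.cos(psi),np.sin(psi),0])*(-1 if flip else 1);x=np.array([0,0,-1.]);return np.stack([x,np.cross(z,x),z],1)
TY=0.105;BOWL=np.array([.646,.2566]);ux=np.array([np.cos(TY),np.sin(TY)])
def handle(th):
    x=-.066-.139*np.cos(th)+.010*np.sin(th);z=.125+.139*np.sin(th)+.010*np.cos(th)
    return np.array([*(BOWL+ux*x),z])
KEY=np.array([.5285,-.0879]);KY=np.deg2rad(19.8);LOCK=np.array([.5471,-.2898]);LY=np.deg2rad(41.3)
E
python3 - <<'E'
from rig import *
from h import *
np.set_printoptions(precision=3,suppress=True)
im=np.load("pics/top0rgb.npy").mean(-1);b=im[217:230,318:334];m=b<165
n,l,st,c=cv2.connectedComponentsWithStats(m[1:10,4:12].astype(np.uint8));print(m.astype(int))
i=1+np.argmax(st[1:,4]);u,v=c[i]+[322,218];print(u,v,plane("top",u,v,.063))
im=np.load("pics/scene0rgb.npy").mean(-1);w=im[229:242,165:176];ww=np.clip(210-w,0,None);ww[:, :]*=1
yy,xx=np.mgrid[229:242,165:176];mm=(yy<242)&(yy>228);ww=ww*((yy<=241)&(yy>=229)&(xx<=175));u2=(xx*ww).sum()/ww.sum();v2=(yy*ww).sum()/ww.sum()
print(u2,v2,plane("scene",u2,v2,.063),"tri slot",tri((u2,v2),(u,v)))
print("tri handle",tri((310.2,109.2),(139.8,256.3)),handle(0))
for nm,p,ps in (("handle",handle(0)+[0,0,.006],TY+np.pi/2),("tipped",handle(1.05)+[0,0,.006],TY+np.pi/2),("key",[*KEY,.08],KY+np.pi/2),("lock",[*LOCK,.1],LY+np.pi/2),("turned",[*LOCK,.1],LY+np.pi/2-1.85)):
    for f in (0,1):print(nm,f,inverse_kinematics(p,down(ps,f)))
E
```

```text
[[1 1 1 1 1 0 0 0 0 0 1 1 1 1 1 1]
 [1 1 1 1 0 0 0 0 0 0 1 1 1 1 1 1]
 [1 1 1 0 0 0 0 0 0 0 0 1 1 1 1 1]
 [1 0 0 0 0 0 0 0 0 0 0 0 1 1 1 1]
 [0 0 0 0 1 1 1 0 0 0 0 0 0 1 1 1]
 [0 0 0 0 1 1 1 1 0 0 0 0 0 0 1 1]
 [0 0 0 0 1 1 1 1 1 0 0 0 0 0 1 1]
 [0 0 0 0 0 1 1 1 1 1 0 0 0 0 0 1]
 [1 0 0 0 0 0 1 1 1 1 0 0 0 0 1 1]
 [1 1 0 0 0 0 0 1 1 0 0 0 0 0 1 1]
 [1 1 1 0 0 0 0 0 0 0 0 0 1 1 1 1]
 [1 1 1 0 0 0 0 0 0 0 0 1 1 1 1 1]
 [1 1 1 1 0 0 0 0 0 0 1 1 1 1 1 1]]
324.39130434782606 223.3913043478261 [ 0.545 -0.29   0.063]
169.7657921058706 237.1714241748096 [ 0.561 -0.298  0.063] tri slot (array([ 0.546, -0.294,  0.044]), np.float64(0.0005817235061068497))
tri handle (array([0.441, 0.238, 0.133]), np.float64(0.0027649761860987364)) [0.442 0.235 0.135]
handle 0 [ 0.218  0.537 -1.023  2.016  0.584  0.914  0.557]
handle 1 [ 0.239  0.555 -1.058  2.015  0.611  0.929 -2.609]
tipped 0 [ 0.273  0.525 -1.091  1.736  0.499  1.191  0.721]
tipped 1 [ 0.265  0.517 -1.075  1.737  0.488  1.186 -2.412]
key 0 [ 0.915  0.821 -1.183  1.975  0.918  1.021  1.201]
key 1 [ 0.36   0.496 -0.35   2.003  0.261  0.685 -1.379]
lock 0 [ 1.173  0.897 -1.184  1.766  0.917  1.148  1.98 ]
lock 1 [ 0.632  0.566 -0.292  1.797  0.215  0.809 -0.616]
turned 0 [ 0.804  0.61  -0.535  1.786  0.398  0.855  0.523]
turned 1 [ 0.349  0.547  0.095  1.815 -0.07   0.783 -2.22 ]
```

```bash
python3 - <<'E'
from rig import *
from h import *
np.set_printoptions(precision=3,suppress=True)
im=np.load("pics/scene0rgb.npy").mean(-1);yy,xx=np.mgrid[229:234,166:175];w=np.clip(215-im[229:234,166:175],0,None)
a=((xx*w).sum()/w.sum(),(yy*w).sum()/w.sum());print("slot scene",plane("scene",*a,.063),tri(a,(324.4,223.4)))
O=down(TY+np.pi/2);h=handle(0)
movep(h+[0,0,.12],O)
move_l(h+[0,0,.004],feed=.2)
s=sense();print(s["time_s"],s["joint_pos"],s["wrist_force"])
command_gripper(.03,30)
s=sense();print(s["time_s"],s["finger_gap"],s["wrist_force"],s["position"],h)
p,d=camera("top");cv2.imwrite("pics/t1.png",cv2.resize(p[140:280,80:260,::-1],(720,560)))
p,d=camera("scene");cv2.imwrite("pics/s1.png",cv2.resize(p[60:200,270:420,::-1],(600,560)))
E
```

```text
slot scene [ 0.548 -0.291  0.063] (array([ 0.545, -0.29 ,  0.06 ]), np.float64(0.0007433061813565218))
4.05 [ 0.284  0.604 -1.138  2.014  0.677  0.965  0.472] [0.29  0.888 0.344]
4.5333 0.03907181455415696 [-1.826  4.711  5.12 ] [0.442 0.238 0.141] [0.442 0.235 0.135]
```

View pics/s1.png

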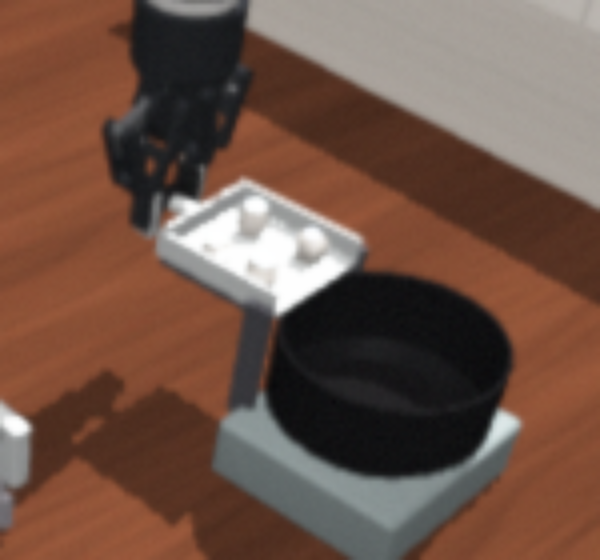

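The fingers hold the handle ends at a 39 mm gap, at about (160,215) in the crop. Now I tip the tray.

```bash
python3 - <<'E'
from rig import *
from h import *
np.set_printoptions(precision=3,suppress=True)
off=np.array([0,.003,.005])
for th in np.arange(.15,1.06,.15):
    move_l(handle(th)+off,feed=.09)
    s=sense();print(round(th,2),s["time_s"],s["wrist_force"],s["position"]-handle(th)-off,s["finger_gap"])
sleep(.4)
p,d=camera("top");cv2.imwrite("pics/t2.png",cv2.resize(p[140:280,80:260,::-1],(720,560)))
p,d=camera("scene");cv2.imwrite("pics/s2.png",cv2.resize(p[60:200,270:420,::-1],(600,560)))
E
```

```text
0.15 5.025 [ 0.819  1.737 -2.218] [ 0. -0. -0.] 0.039420905890939675
0.3 5.4083 [ 0.025  0.941 -4.067] [-0. -0. -0.] 0.039213336288006405
0.45 5.7917 [-0.577  0.688 -2.132] [-0. -0.  0.] 0.03909536645024421
0.6 6.175 [-1.694 -0.868 -0.843] [-0. -0.  0.] 0.039421853230880904
0.75 6.5583 [-1.309 -1.965 -0.132] [ 0. -0. -0.] 0.0394506596670852
0.9 6.9417 [-1.041 -2.595 -1.181] [ 0. -0. -0.] 0.039484073051896953
1.05 7.325 [-0.396 -2.886 -0.387] [ 0. -0. -0.] 0.039161684904634717
```

View pics/s2.png

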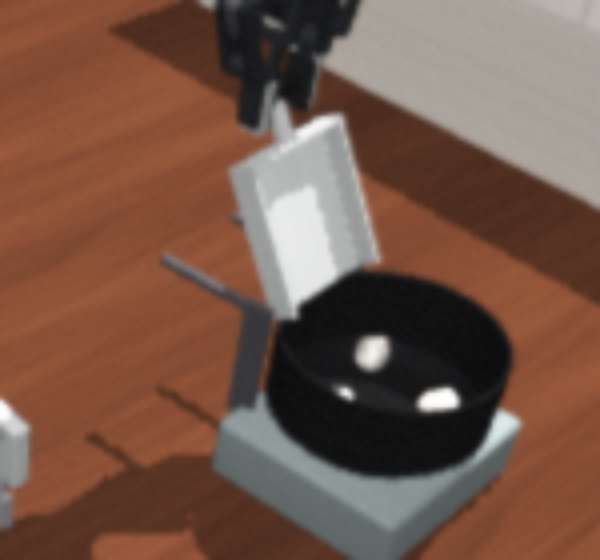

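View pics/t2.png

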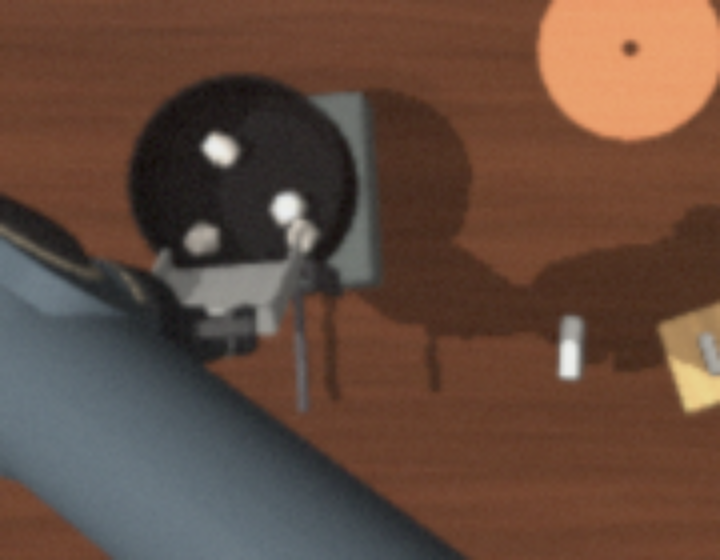

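All four stones are in the bowl, at t2 crop (220,148), (287,207), (203,238) and (300,235), and the tray is empty. I release it and go to the key.

```bash
python3 - <<'E'
from rig import *
from h import *
np.set_printoptions(precision=3,suppress=True)
command_gripper(.08)
p=sense()["position"];move_l(p+[0,0,.06],feed=.2)
move_joints([0.36,0.40,-0.15,1.75,0.1,0.99,-1.3])
s=sense();print(s["time_s"],s["position"],s["tcp_rot"][:,0])
O=down(KY+np.pi/2,1)
movep([*KEY,.17],O)
s=sense();print(s["time_s"],s["position"],s["joint_pos"])
print("lock",inverse_kinematics([*LOCK,.1],down(LY+np.pi/2,1)),inverse_kinematics([*LOCK,.1],down(LY+np.pi/2-1.85,1)))
command_gripper(.05,80)
for n in("scene","top"):
    p,d=camera(n);cv2.imwrite(f"pics/{n}3.png",p[:,:,::-1]);np.save(f"pics/{n}3rgb.npy",p);np.save(f"pics/{n}3.npy",d)
E
```

```text
10.4917 [ 0.575 -0.194  0.212] [ 0.002 -0.025 -1.   ]
11.0583 [ 0.529 -0.087  0.17 ] [ 0.283  0.353 -0.247  1.944  0.112  0.857 -1.244]
lock [ 0.588  0.559 -0.231  1.8    0.17   0.802 -0.577] [ 0.327  0.548  0.125  1.817 -0.092  0.783 -2.2  ]
```

View pics/scene3.png

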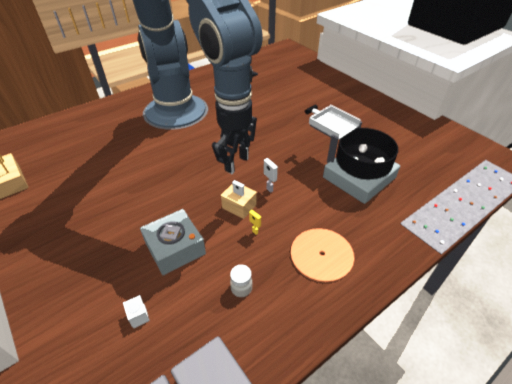

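View pics/top3.png

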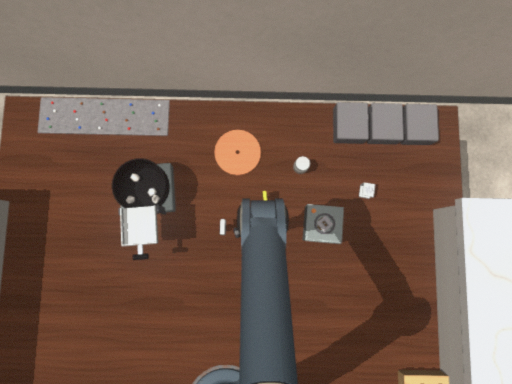

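Tray is back level and empty, with the stones in the bowl. The gripper is above the stand, so I grasp the key.

```bash
python3 - <<'E'
from rig import *
from h import *
np.set_printoptions(precision=3,suppress=True)
print("touched",move_l([*KEY,.081],feed=.12,until_force=8))
s=sense();print(s["position"],s["wrist_force"])
command_gripper(.0,80)
s=sense();print(s["time_s"],s["finger_gap"],s["wrist_force"],s["position"])
print("z",move_l([*KEY,.17],feed=.15)); s=sense();print(s["position"],s["wrist_force"],s["finger_gap"])
for n in("scene","top"):
    p,d=camera(n);np.save(f"pics/{n}4rgb.npy",p);np.save(f"pics/{n}4.npy",d)
    if n=="scene":cv2.imwrite("pics/s4.png",cv2.resize(p[100:240,170:310,::-1],(600,600)))
    else: cv2.imwrite("pics/t4.png",cv2.resize(p[150:220,100:180,::-1],(600,525)))
E
```

```text
touched False
[ 0.529 -0.088  0.082] [ 0.059 -0.321 -0.196]
12.8917 0.008932164369814356 [-1.019  2.415  6.031] [ 0.529 -0.087  0.082]
z False
[ 0.528 -0.088  0.169] [-0.68  -0.866  0.379] 0.00891316988553353
```

View pics/s4.png

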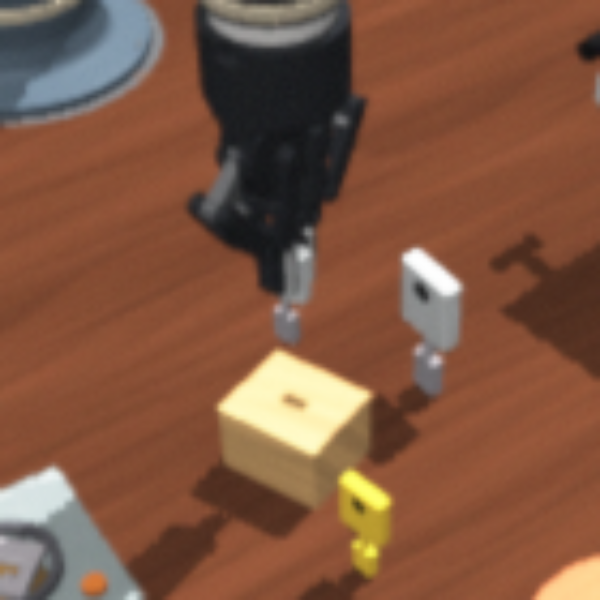

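View pics/t4.png

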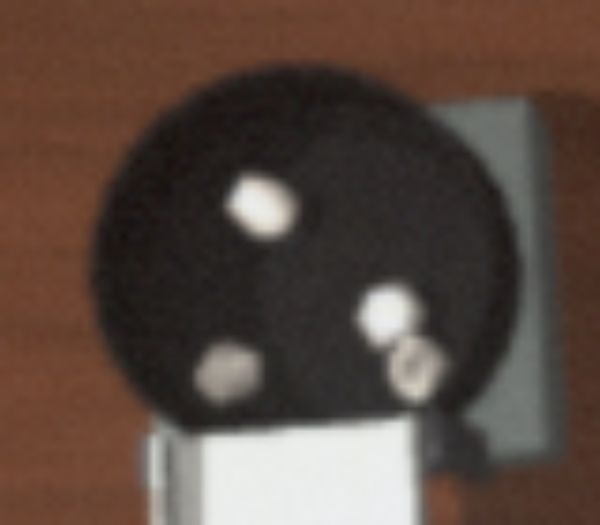

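```bash
python3 - <<'E'
from h import *
np.set_printoptions(precision=4,suppress=True)
im=np.load("pics/scene4rgb.npy");P=deproj("scene",np.load("pics/scene4.npy"))
hsv=cv2.cvtColor(im,cv2.COLOR_RGB2HSV).astype(int)
a,b,c,e=230,155,246,184
m=(hsv[b:e,a:c,1]<60)&(hsv[b:e,a:c,2]>110)&(P[b:e,a:c,2]>.09)
q=P[b:e,a:c]
for v in range(e-b):
    if m[v].sum()>1: print(b+v,m[v].sum(),np.argwhere(m[v]).mean()+a,q[v][m[v]].mean(0))
print(plane("scene",238.4,193.6,.05))
g=im.mean(-1)[188:199,232:246];print(g.astype(int))
E
```

```text
157 3 240.0 [ 0.538  -0.0835  0.1748]
158 4 240.5 [ 0.5377 -0.082   0.1709]
159 4 240.5 [ 0.5407 -0.0841  0.1709]
160 5 239.8 [ 0.5425 -0.0873  0.1707]
161 6 239.5 [ 0.5424 -0.0882  0.1681]
162 6 239.5 [ 0.5422 -0.0882  0.1648]
163 6 239.5 [ 0.5425 -0.0886  0.1622]
164 5 239.6 [ 0.5422 -0.0882  0.1587]
165 5 239.6 [ 0.5423 -0.0884  0.1558]
166 4 239.0 [ 0.5435 -0.0911  0.1549]
167 5 239.0 [ 0.5437 -0.0913  0.1521]
168 5 239.0 [ 0.5431 -0.091   0.1484]
169 6 238.5 [ 0.6309 -0.1502  0.2388]
170 5 238.0 [ 0.5417 -0.0933  0.1422]
171 3 236.0 [ 0.529  -0.091   0.1288]
172 4 235.5 [ 0.5283 -0.0922  0.1256]
173 5 236.0 [ 0.5287 -0.0912  0.1221]
174 6 236.5 [ 0.5299 -0.0907  0.1194]
175 6 236.5 [ 0.5306 -0.0912  0.1169]
176 4 235.5 [ 0.5273 -0.0923  0.1118]
177 5 236.0 [ 0.5295 -0.0924  0.1101]
178 3 236.0 [ 0.5303 -0.093   0.1077]
179 3 237.0 [ 0.5328 -0.0919  0.1055]
[ 0.5302 -0.0885  0.05  ]
[[231 230 232 232 232 232 233 233 232 232 230 231 230 230]
 [230 230 231 230 230 231 232 232 232 232 232 232 232 231]
 [229 230 231 231 228 228 228 229 230 231 231 232 232 232]
 [232 232 231 228 219 213 217 225 227 228 229 230 231 231]
 [232 231 228 217 182 156 179 205 218 224 227 228 229 230]
 [230 230 228 210 163 136 139 151 178 208 226 229 229 229]
 [227 227 227 220 204 185 167 147 147 193 225 232 232 231]
 [228 227 226 225 223 217 209 197 192 217 230 233 233 233]
 [231 230 229 227 226 224 223 223 219 224 227 229 230 232]
 [233 232 232 230 230 228 226 226 224 224 225 225 226 227]
 [233 233 233 233 232 231 230 229 227 226 225 225 225 224]]
```

Key is upright in the grip: blade foot near scene (236,178), below the fingers. Now over the lock, then down gently.

```bash
cat >> h.py <<'E'
LOCK=np.array([.5468,-.2900])
E
python3 - <<'E'
from rig import *
from h import *
np.set_printoptions(precision=3,suppress=True)
O=down(LY+np.pi/2,1)
movep([*LOCK,.165],O)
move_l([*LOCK,.142],feed=.08);sleep(.15)
f0=sense()["wrist_force"];print(f0)
for z in (.133,.129,.126,.1235):
    t=move_l([*LOCK,z],feed=.04,until_force=7);s=sense();print(z,t,s["time_s"],s["position"],s["wrist_force"]-f0,s["ft_torque"])
    if t:break
for n in("scene","top"):
    p,d=camera(n);np.save(f"pics/{n}5rgb.npy",p);np.save(f"pics/{n}5.npy",d)
    if n=="scene":cv2.imwrite("pics/s5.png",cv2.resize(p[170:280,120:230,::-1],(600,600)))
E
```

```text
[ 0.28  -0.074  0.355]
0.133 False 15.5167 [ 0.547 -0.29   0.133] [-0.567  0.391 -0.221] [-0.018  0.014  0.022]
0.129 False 15.7667 [ 0.547 -0.29   0.129] [-0.532 -0.089 -1.353] [0.011 0.022 0.046]
0.126 False 16.0167 [ 0.547 -0.29   0.126] [ 0.426  0.339 -0.936] [ 0.223 -0.018 -0.015]
0.1235 False 16.2667 [ 0.547 -0.29   0.123] [-0.595  1.094 -1.974] [ 0.321 -0.072 -0.002]
```

View pics/s5.png

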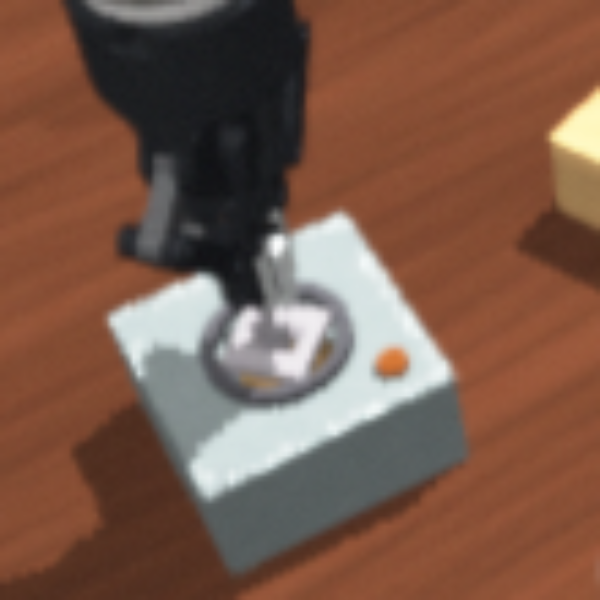

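The blade is entering the slot, near (285,325) in the crop, with low forces. I push on past the pins with small twists.

```bash
python3 - <<'E'
from rig import *
from h import *
np.set_printoptions(precision=3,suppress=True)
z=.1235;k=0
while z>.0935:
    z-=.0025;k+=1
    tw=.07*(1 if k%2 else -1)
    move_l([*LOCK,z],down(LY+tw+np.pi/2,1),feed=.012)
    s=sense();print(round(z,4),round(s["time_s"],2),s["position"],s["wrist_force"],s["ft_torque"],round(s["finger_gap"],4))
    if s["wrist_force"][2]>28 or np.linalg.norm(s["wrist_force"])>40:print("stop");break
for n in("scene","top"):
    p,d=camera(n);np.save(f"pics/{n}6rgb.npy",p);np.save(f"pics/{n}6.npy",d)
    if n=="scene":cv2.imwrite("pics/s6.png",cv2.resize(p[170:280,120:230,::-1],(600,600)))
E
```

```text
0.121 16.73 [ 0.547 -0.289  0.121] [-1.308  3.735  0.607] [0.82  0.157 0.003] 0.0087
0.1185 17.08 [ 0.547 -0.29   0.119] [-0.88   3.511  0.807] [ 0.788  0.251 -0.03 ] 0.0091
0.116 17.44 [ 0.547 -0.289  0.117] [-1.203  4.397  7.6  ] [ 1.049  0.676 -0.121] 0.0086
0.1135 17.8 [ 0.547 -0.29   0.114] [-2.174  4.652  6.12 ] [0.949 0.537 0.079] 0.0088
0.111 18.16 [ 0.547 -0.289  0.112] [-3.059  4.408  9.723] [ 1.214  0.943 -0.036] 0.0089
0.1085 18.52 [ 0.547 -0.289  0.112] [-5.564  4.389 16.202] [ 1.453  1.424 -0.035] 0.0088
0.106 18.88 [ 0.547 -0.289  0.106] [-0.608  3.941  2.46 ] [ 1.192  0.388 -0.009] 0.0084
0.1035 19.23 [ 0.547 -0.29   0.103] [-1.401  3.956  3.126] [1.082 0.499 0.03 ] 0.0086
0.101 19.59 [ 0.547 -0.29   0.101] [-2.91   4.94   4.744] [1.19  0.637 0.007] 0.0089
0.0985 19.95 [ 0.547 -0.29   0.098] [-2.025  4.572  2.364] [ 1.108  0.465 -0.054] 0.0089
0.096 20.31 [ 0.547 -0.29   0.096] [-2.408  4.687  3.722] [ 1.336  0.511 -0.005] 0.0086
0.0935 20.67 [ 0.547 -0.29   0.096] [-5.596  6.407 14.158] [ 1.678  1.319 -0.018] 0.0088
```

View pics/s6.png

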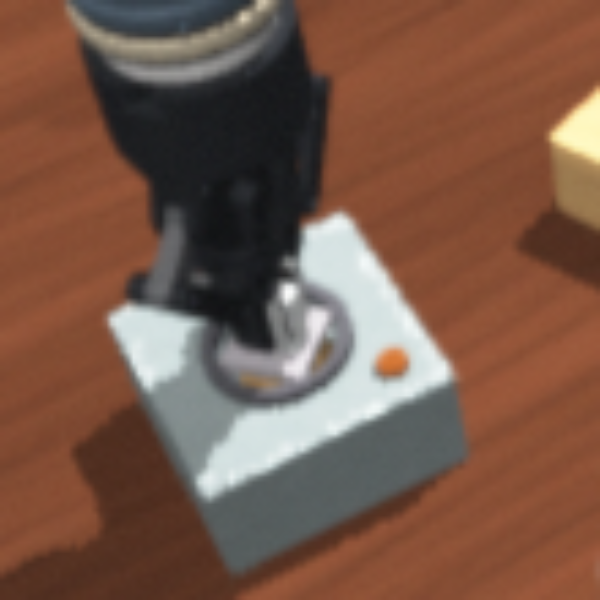

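It stopped at TCP z = 0.096, which is the computed home height, with 14 N of press. So the key is home, and I turn clockwise in steps while pressing lightly.

```bash
python3 - <<'E'
from rig import *
from h import *
np.set_printoptions(precision=3,suppress=True)
L=LOCK+[-.0005,.001]
def st(t):
    s=sense();R=s["tcp_rot"];y=np.arctan2(-R[1,2],-R[0,2])-np.pi/2-LY
    print(round(t,2),"act",round((y+np.pi)%(2*np.pi)-np.pi,3),round(s["time_s"],2),s["position"],s["wrist_force"],s["ft_torque"],round(s["finger_gap"],4));return s
move_l([*L,.0925],down(LY+np.pi/2,1),feed=.02);sleep(.2);s=st(0);print(s["joint_pos"])
for a in list(np.arange(.2,1.61,.2)):
    move_l([*L,.0925],down(LY-a+np.pi/2,1),feed=.02);s=st(a)
    if abs(s["ft_torque"][2])>.8:print("torque");break
print(s["joint_pos"])
E
```

```text
0 act 0.002 21.22 [ 0.547 -0.289  0.096] [-6.354  6.665 19.73 ] [1.443 1.499 0.055] 0.0091
[ 0.588  0.564 -0.232  1.804  0.175  0.791 -0.581]
0.2 act -0.199 21.57 [ 0.547 -0.289  0.096] [-6.279  5.598 18.372] [ 1.435  1.325 -0.067] 0.0087
0.4 act -0.399 21.92 [ 0.547 -0.29   0.096] [-4.825  5.506 18.425] [ 1.325  1.352 -0.107] 0.0088
0.6 act -0.599 22.27 [ 0.548 -0.29   0.096] [-4.739  5.866 18.352] [ 1.363  1.295 -0.109] 0.0084
0.8 act -0.799 22.62 [ 0.548 -0.29   0.096] [-4.391  4.99  17.924] [ 1.219  1.17  -0.043] 0.0087
1.0 act -0.999 22.97 [ 0.547 -0.291  0.096] [-4.667  4.193 17.172] [ 1.027  1.206 -0.038] 0.0088
1.2 act -1.199 23.32 [ 0.547 -0.291  0.096] [-5.226  3.902 17.923] [0.899 1.238 0.047] 0.0089
1.4 act -1.399 23.67 [ 0.547 -0.291  0.096] [-6.331  3.287 17.971] [ 0.808  1.358 -0.046] 0.0086
1.6 act -1.599 24.02 [ 0.546 -0.292  0.096] [-6.947  2.618 17.884] [0.748 1.564 0.028] 0.009
[ 0.286  0.556  0.184  1.823 -0.135  0.772 -1.909]
```

```bash
python3 - <<'E'
from rig import *
from h import *
np.set_printoptions(precision=3,suppress=True)
L=np.array([.5465,-.2905])
def st(t):
    s=sense();R=s["tcp_rot"];y=np.arctan2(-R[1,2],-R[0,2])-np.pi/2-LY
    print(round(t,2),"act",round((y+np.pi)%(2*np.pi)-np.pi,3),round(s["time_s"],2),s["position"],s["wrist_force"],s["ft_torque"],round(s["finger_gap"],4));return s
for a in (1.65,1.7,1.75,1.8,1.85,1.9):
    move_l([*L,.0925],down(LY-a+np.pi/2,1),feed=.02);sleep(.1);s=st(a)
    if abs(s["ft_torque"][2])>.5:print("torque");break
print(s["joint_pos"])
for n in("scene","top"):
    p,d=camera(n);np.save(f"pics/{n}7rgb.npy",p);np.save(f"pics/{n}7.npy",d);cv2.imwrite(f"pics/{n}7.png",p[:,:,::-1])
    if n=="scene":cv2.imwrite("pics/s7.png",cv2.resize(p[170:280,120:230,::-1],(600,600)))
    else: cv2.imwrite("pics/t7.png",cv2.resize(p[150:220,100:180,::-1],(600,525)))
E
```

```text
1.65 act -1.648 24.37 [ 0.546 -0.292  0.096] [-6.152  4.204 20.478] [1.245 1.743 0.054] 0.009
1.7 act -1.698 24.72 [ 0.546 -0.292  0.096] [-6.292  4.828 20.704] [1.221 1.813 0.071] 0.0085
1.75 act -1.748 25.07 [ 0.546 -0.292  0.096] [-7.61   4.864 21.163] [1.179 1.809 0.112] 0.0085
1.8 act -1.798 25.42 [ 0.546 -0.292  0.096] [-8.342  5.136 19.921] [1.152 1.875 0.061] 0.0085
1.85 act -1.848 25.77 [ 0.546 -0.292  0.096] [-8.109  4.466 20.942] [1.255 1.954 0.165] 0.0086
1.9 act -1.897 26.12 [ 0.546 -0.292  0.096] [-7.883  5.446 21.741] [1.148 1.911 0.326] 0.0087
[ 0.232  0.562  0.262  1.825 -0.196  0.779 -2.152]
```

View pics/s7.png

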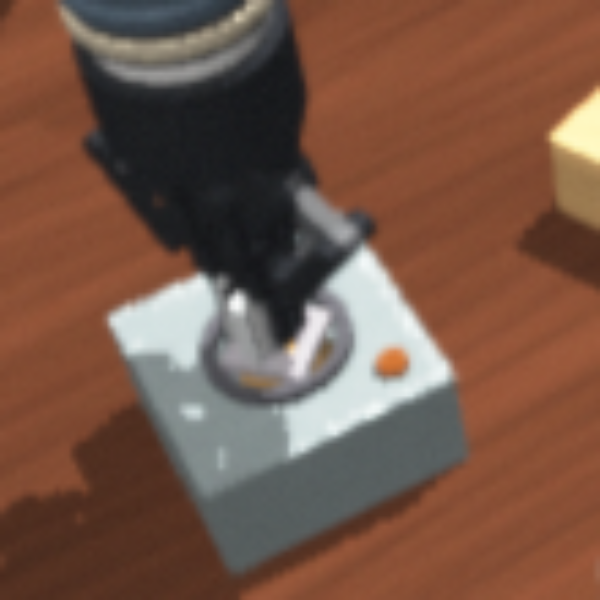

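View pics/t7.png

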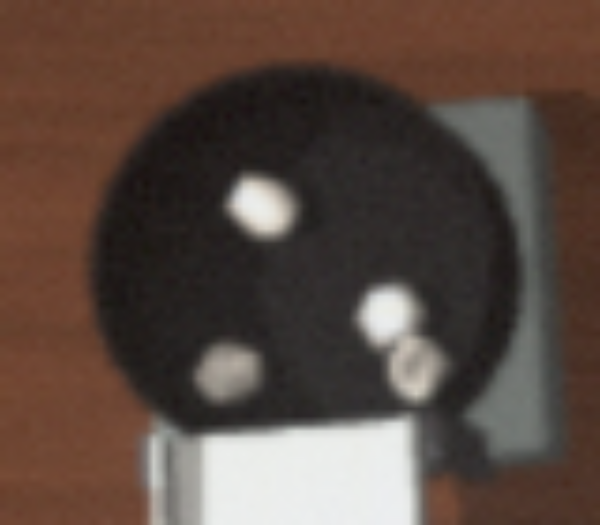

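View pics/top7.png

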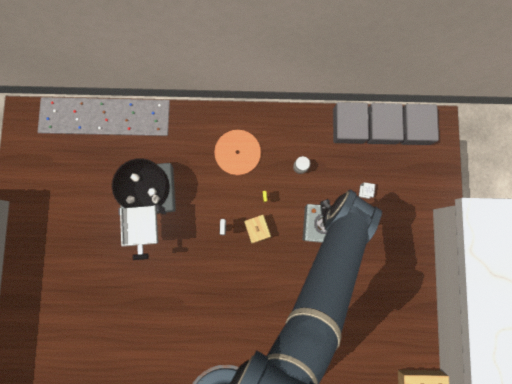

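```bash
python3 - <<'E'
from rig import *
from h import *
np.set_printoptions(precision=3,suppress=True)
move_l([.5455,-.2900,.0925],down(LY-1.9+np.pi/2,1),feed=.01);sleep(.5)
s=sense();R=s["tcp_rot"];print(s["time_s"],s["position"],s["wrist_force"],s["ft_torque"],s["finger_gap"],np.arctan2(-R[1,2],-R[0,2])-np.pi/2-LY,R[:,0])
p,d=camera("scene");im=p;P=deproj("scene",d);hsv=cv2.cvtColor(im,cv2.COLOR_RGB2HSV).astype(int)
cv2.imwrite("pics/s8.png",cv2.resize(p[210:250,145:200,::-1],(770,560),interpolation=cv2.INTER_CUBIC))
E
```

```text
26.975 [ 0.546 -0.292  0.096] [-6.121  3.667 18.982] [0.865 1.474 0.34 ] 0.008632302124129413 -1.897061818501328 [ 0.002 -0.003 -1.   ]
```

View pics/s8.png

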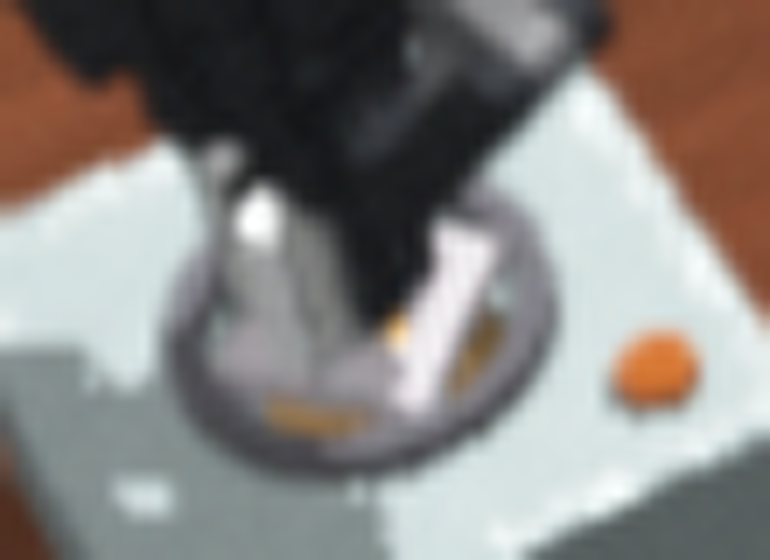

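The head sits on the plate around crop (290,330), still in the fingers and turned. The torque has risen to 0.34 N m, so it is against the stop. I hand in.

```bash
python3 -c "
from rig import *
finish_job()"
```

```text
the job is handed in; nothing more can be done
```

I tipped the tray to 1.05 rad, and all four stones went into the bowl. I then took the small silver key from the wooden stand and worked it into the lock with ±0.07 rad twists. I turned it clockwise and handed in at about 27 s while still gripping and pressing it. No verdict was reported.

**Last checks:**
- **Stones:** The last top view shows four stones in the bowl and the tray level and empty. I did not measure how far each one lies from the bowl's axis.
- **Key depth:** The tool stopped at z = 0.096 m under about 19 N of press. That matches the computed home height of 0.0955 m, and the picture shows the head resting on the plate.
- **Turn:** The wrist had turned 1.90 rad, and the resisting torque rose from about 0.1 to 0.34 N m near the end, which I read as the stop. I could not read the switch angle itself.
- **Grip:** The fingers held the key at a gap of 8.6 mm, with the grip set to 80 N.
- **Bystanders:** The copper disc, jar and loupe look unmoved in the last top view, though the arm was close above the loupe. I judged this by eye only.

**Small disagreements:**
- The two cameras differed by about 2 mm, so I used the mean.
- A sideways force of about 7 N on the key remained at the end. I tried to relieve it with a small shift and it dropped only slightly.

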